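Find the slope at which a specimen tray slips

TASK

Find the slope at which the white square specimen tray slips on the hinged tilt board: take the steel bar at the board's free end and raise it until the square tray slides down against the lip at the hinge, and stop there, before the beige oblong tray lets go as well. Leave the board standing at that slope, so that its pointer can be read on the graduated arc, and let go; do not touch the trays.

Things in the scene. Friction and masses are not known exactly. Their poses are not given: they have to be found in the camera images.
- tilt_board (a joint): angle of the tilt board, rad: 0 flat, grows as the bar end rises, stop at 0.9. Stiff friction hinge (about 6 N at the bar), stays where left. Grey slab 210 mm wide, 250 mm long, 10 mm thick; flat, its top is 44 mm above the table. Lip at the hinge end 12 mm high, inner face 8 mm from the hinge axis. Pointer and graduated arc on the side away from the robot. Rig fixed to the table.
- lift_bar (a point): centre of a round steel bar, 14 mm thick, 90 mm long, on two thin arms 80 mm apart, 65 mm beyond the board's free end; flat, it is 39 mm above the table, nothing beneath. Frame turns with the board: x along the bar, y up the slope, z out of the top face; hinge axis at y = -315 mm, z = 0. The bar swings up and towards the hinge (radius 315 mm) and can turn between the fingers.
- square_tray: open white card tray, square, 68 x 68 mm, 26 mm high; origin at the centre of its underside. Starts on the upper half of the board, in the lane nearer to or farther from the robot; slips first, at a slope that differs from case to case (about 0.25 to 0.48 rad). Against the lip its origin is at y = -273 mm in the bar's frame.
- oblong_tray: open beige card tray, 90 mm across the slope, 62 mm along it, 20 mm high, non-slip sheet underneath; origin at the centre of its underside. Starts beside the square tray and holds to a slope at least 0.17 rad steeper than that one does; must stay where it is on the board.

How it is judged:
By the outcome, as a careful person would: the job done as asked, in the order asked, and still so for the second after the job is handed in, with the robot touching nothing.
It also fails if it takes over 54 s, if anything falls off the work surface, if the arm or the gripper's body presses on something with over 40 N, if the wrist force passes 120 N, or if a joint passes its speed limit or range.

ROBOT

A 6-joint arm with a two-finger parallel gripper is mounted at the origin on the work surface; the furniture and walls round the work are solid. World frame = base frame: x ahead of the robot, y to its left, z up, the work surface at z = 0. Lengths are in m, angles in rad, forces in N, time in s.
With the tool pointing down it reaches from about 0.325 to 0.85 m from the base axis. Payload 4.4 kg.
Tool frame: the origin (TCP) lies midway between the tips of the shut fingers; the grasp point (between the pads) lies 19 mm behind it (bot.grip_point_offset is the distance from the TCP to the grasp point, in m); z points along the fingers, y is the direction in which the jaws open and shut (so a half turn about z gives the same grasp; the last joint's range is limited). The gripper opens to 94 mm and grips with 3 to 60 N. Pads are 16 mm wide; open, the fingers measure 119 mm over their backs; the gripper's body (75 mm by 177 mm) begins 78 mm behind the grasp point.
Start: joints at [-1.335, 0.207, 1.542, -0, 1.393, -0.15], TCP at [0.216, -0.533, 0.205] pointing down, gripper open.
Joint ranges: [-2.73, 2.73], [-0.86, 2.22], [0.23, 2.46], [-1.11, 4.25], [0.08, 2.63], [-2.82, 2.82]. Speed limits (rad/s): [2.79, 2.79, 3.14, 3.14, 3.14, 3.14].

INTERFACE

Orientations are given as a unit quaternion [w, x, y, z].
In Python, from station import sensors, imaging, bot gives the robot as it stands. The module is installed in compiled form; this text tells all that it offers.
- The arm moves only by the shell command python3 -m creep 'ROWS' [OPENING] [FORCE]. ROWS is JSON, a list of rows, each a list of 2 entries, a list of its own where there are three numbers: the shift along the tool's x, y, z in cm, then the turn, a rotation vector about the tool's x, y, z in rad. A call has 1 to 5 rows; each row shifts and turns the commanded pose from where the row before left it, along the tool's axes as they then stand; what a row does not reach is not made up. A row lasts 1/12 s, in which the tool goes at most 41.7 mm and 7.16 degrees, less where a joint would pass 70% of its speed; a pose out of reach is approached as far as the arm can. A call is refused whole if a number of a shift passes 4.17 or a number of a turn 0.125, either way. A call with a gripper value outside its range is refused whole. OPENING is the finger opening in cm, from 0 to 9.4, set as the call begins (- or left out, the last holds). The fingers move at their own pace and stop on an object; FORCE is the grip in N (left out, the last holds). Time passes only in rows, so rows that do not move let the fingers close. It gives the time, the measured TCP pose, the force and the opening at its end, in the units of the state.
- sensors.read_state(): the state, without advancing time (a new reading comes with each control period).
- imaging.snapshot(name): name is "scene" or "top"; returns a dict with "img" (480x640x3 uint8, red, green, blue), "mtx" (3x3 intrinsics, pixels), "world_to_cam" (4x4, takes a point from world to camera coordinates). Camera axes: x right, y up, looking along -z (the intrinsics and any distortion apply to the point x, -y, -z); pixel columns grow to the right and rows downward; lengths in m; the calibration is good to about 2 mm. A picture is of the moment at which its call begins. There is no depth.
- bot.finish_job(): hands the job in, once; it reports no verdict.
The state is a dict: "t": time; "joint_positions": joint angles; "joint_velocities": joint speeds; "joint_torque": joint torques, N m; "position": TCP position; "ee_rot": TCP orientation; "contact_force": force on the tool from outside, world axes, zero at the start; "ft_torque": the same for the moment, N m; "grip_width": finger opening in m.
Only numpy, scipy, OpenCV 4.12 (cv2) and the standard library are available. Lean on these libraries where they do the work, as an engineer would, in place of code of your own. Each camera call takes 0.05 s, during which the arm holds its last target. There are 200 camera calls.

## Working session

There is one attempt and no reset: what is moved stays moved. The work goes in short steps, Python scripts to look and compute and a shell command to move; the robot and the scene stay as the last step left them, time stands still between calls to the robot, and variables do not carry over. Pictures are saved under pics/ and viewed, on a budget of 10 in all, crops included, one or two more only if the job needs it, and the job is handed in when it is done.

```bash
mkdir -p pics; python3 - <<'E'
from station import sensors, imaging, bot
import cv2,pickle
d={}
for n in("scene","top"):
    s=imaging.snapshot(n);d[n]=s;cv2.imwrite(f"pics/{n}0.png",s["img"][...,::-1]);print(n,s["mtx"].round(1).tolist(),s["world_to_cam"].round(3).tolist(),[k for k in s])
pickle.dump(d,open("s0.pkl","wb"))
print(sensors.read_state(),bot.grip_point_offset)
E
```

```text
scene [[450.9, 0.0, 311.0], [0.0, 450.9, 239.4], [0.0, 0.0, 1.0]] [[-0.902, -0.432, -0.003, 0.426], [0.34, -0.714, 0.611, -0.262], [-0.267, 0.55, 0.791, -0.757], [0.0, 0.0, 0.0, 1.0]] ['img', 'mtx', 'world_to_cam']
top [[459.9, 0.0, 317.1], [0.0, 459.9, 236.7], [0.0, 0.0, 1.0]] [[-0.027, -0.999, 0.029, -0.052], [0.996, -0.024, 0.087, -0.505], [-0.087, 0.031, 0.996, -0.902], [0.0, 0.0, 0.0, 1.0]] ['img', 'mtx', 'world_to_cam']
{'t': 0.1, 'joint_positions': array([-1.33549802e+00,  2.07302393e-01,  1.54276522e+00, -2.45458080e-06,
        1.39348879e+00, -1.50524521e-01]), 'joint_velocities': array([-0.00103414, -0.00096473, -0.00263705,  0.00015612,  0.00094103,
        0.00028597]), 'joint_torque': array([-1.18372980e-03, -3.71871686e+01, -2.82291484e+01,  6.99341996e-02,
        3.12815420e-02, -5.64248057e-05]), 'position': array([ 0.21619488, -0.53204987,  0.20444706]), 'ee_rot': array([-9.80944093e-04,  9.81449713e-01,  1.91717231e-01, -4.28130119e-05]), 'contact_force': array([ 0.37112941, -0.19175705,  0.12620468]), 'ft_torque': array([-0.0131698 ,  0.04302789,  0.00824704]), 'grip_width': 0.09393269927700602} 0.0188
```

View pics/scene0.png

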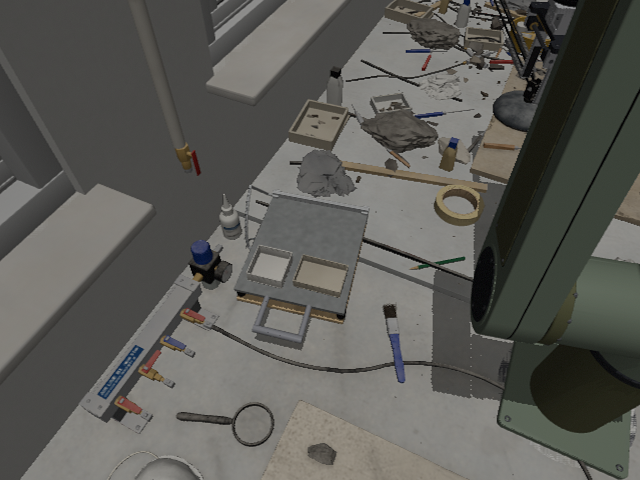

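View pics/top0.png

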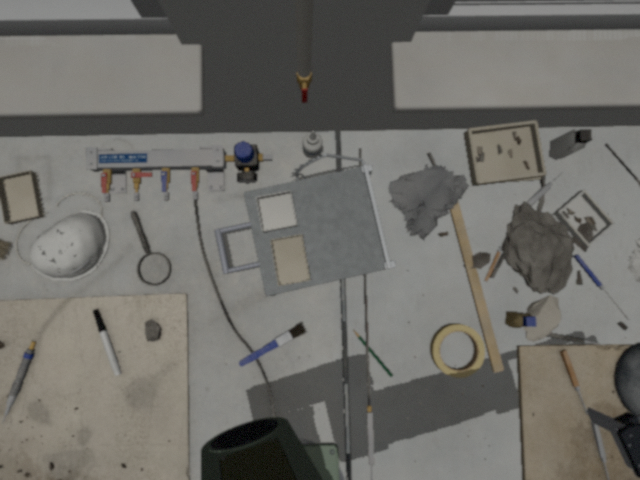

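The scene view shows the board at (240–368, 195–318) px with the bar at about (278, 335). In the top view the bar is at about (222, 250), the square white tray in the far lane at (277, 212) and the beige tray nearer at (292, 260). I'll zoom in on the bar.

```bash
python3 - <<'E'
import cv2,pickle,numpy as np
d=pickle.load(open("s0.pkl","rb"))
a=cv2.resize(d["top"]["img"][150:310,200:400],None,fx=4,fy=4,interpolation=cv2.INTER_CUBIC)[:600]
cv2.imwrite("pics/topc.png",a[...,::-1])
E
cat > h.py <<'E'
import numpy as np
def ray(s,u,v):
    M=s["world_to_cam"];R=M[:3,:3];c=-R.T@M[:3,3];K=s["mtx"]
    d=np.array([(u-K[0,2])/K[0,0],-(v-K[1,2])/K[1,1],-1.]);return c,R.T@d
def onz(s,u,v,z):
    c,d=ray(s,u,v);return c+d*(z-c[2])/d[2]
def tri(s1,p1,s2,p2):
    A=np.zeros((3,3));b=np.zeros(3)
    for s,p in((s1,p1),(s2,p2)):
        c,d=ray(s,*p);d/=np.linalg.norm(d);P=np.eye(3)-np.outer(d,d);A+=P;b+=P@c
    return np.linalg.solve(A,b)
def proj(s,p):
    M=s["world_to_cam"];q=M[:3,:3]@p+M[:3,3];K=s["mtx"];return np.array([K[0,0]*q[0]/-q[2]+K[0,2],K[1,1]*-q[1]/-q[2]+K[1,2]])
E
```

```text
(no output)
```

View pics/topc.png

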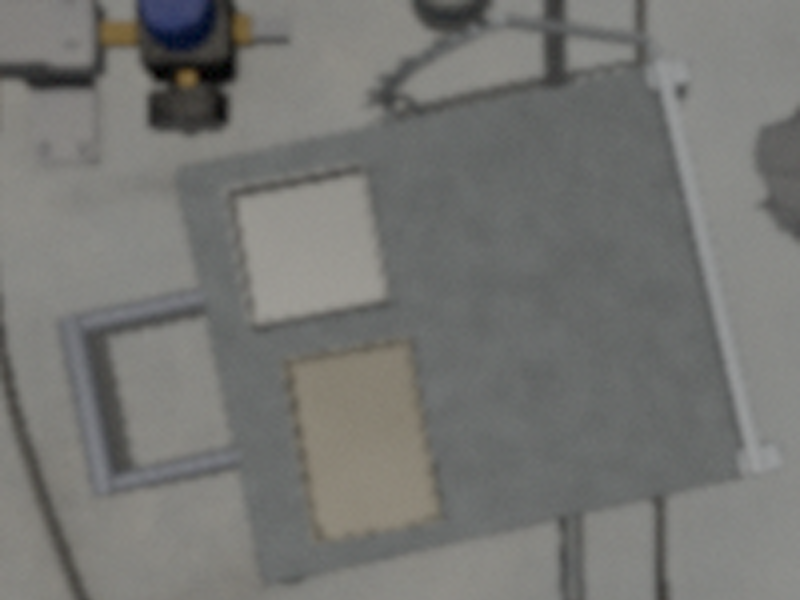

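The crop shows the bar from (71, 322) to (103, 488), and the board corners at (178, 168), (262, 582), (748, 475) and (640, 65). Next I'll compute positions.

```bash
python3 - <<'E'
import pickle,numpy as np
from h import *
from scipy.spatial.transform import Rotation as R
d=pickle.load(open("s0.pkl","rb"));t=d["top"]
f=lambda u,v,z:onz(t,200+u/4,150+v/4,z)
a,b=f(71,319,.039),f(103,490,.039)
C=[f(*p,.044) for p in((178,168),(262,582),(748,475),(640,65))]
print("bar",a,b,np.linalg.norm(a-b),(a+b)/2)
print(C,[np.linalg.norm(C[i]-C[(i+1)%4]) for i in range(4)])
u=(C[0]+C[1]-C[2]-C[3]);u/=np.linalg.norm(u);print("upslope",u,np.arctan2(u[1],u[0]))
w=C[0]-C[1];print("barang",np.arctan2(*(a-b)[1::-1]),np.arctan2(w[1],w[0]))
m=(C[0]+C[1])/2+u*.065;print("bar from board",m,"scene proj",proj(d["scene"],(a+b)/2))
q=[-9.80944093e-04,9.81449713e-01,1.91717231e-01,-4.28130119e-05]
print(R.from_quat(q,scalar_first=True).as_matrix().round(3))
print("base dist",np.linalg.norm(((a+b)/2)[:2]))
E
```

```text
bar [0.5200094  0.13062176 0.039     ] [0.43583611 0.11580363 0.039     ] 0.08546765491681069 [0.47792275 0.1232127  0.039     ]
[array([0.59302979, 0.07667607, 0.044     ]), array([0.38933012, 0.03888844, 0.044     ]), array([ 0.43470436, -0.1994375 ,  0.044     ]), array([ 0.64011877, -0.15353081,  0.044     ])] [np.float64(0.2071749526327849), np.float64(0.24260682439046355), np.float64(0.21048160218167677), np.float64(0.23497357010004385)]
upslope [-0.19361214  0.98107815  0.        ] 1.7656389465954336
barang 0.17425755629298012 0.18342155238538713
bar from board [0.47859517 0.12155233 0.044     ] scene proj [277.37244805 333.31413138]
[[ 0.926  0.376 -0.   ]
 [ 0.376 -0.926  0.002]
 [ 0.    -0.002 -1.   ]]
base dist 0.49354992173859036
```

```bash
python3 -m creep '[[[0,0,0],[0,0,0.103]],[[0,0,0],[0,0,0.103]],[[2.2,-3.5,0],[0,0,0]],[[2.2,-3.5,0],[0,0,0]],[[2.2,-3.5,0],[0,0,0]]]' 6 20
python3 -m creep '[[[2.2,-3.5,0],[0,0,0]],[[2.2,-3.5,0],[0,0,0]],[[2.2,-3.5,0],[0,0,0]],[[2.2,-3.5,0],[0,0,0]],[[2.2,-3.5,0],[0,0,0]]]'
python3 -m creep '[[[2.2,-3.5,0],[0,0,0]],[[2.2,-3.5,0],[0,0,0]],[[2.2,-3.5,0],[0,0,0]],[[2.2,-3.5,0],[0,0,0]],[[2.2,-3.5,0],[0,0,0]]]'
```

```text
t: 0.52
position: [0.2624, -0.4161, 0.2044]
ee_rot: [-0.001, 0.996, 0.089, -0.0]
contact_force: [0.7, 0.3, -0.2]
grip_width: 0.0638
t: 0.93
position: [0.3394, -0.2237, 0.2051]
ee_rot: [-0.0, 0.996, 0.089, -0.0]
contact_force: [0.9, -0.4, 0.1]
grip_width: 0.06
t: 1.35
position: [0.4164, -0.0318, 0.2053]
ee_rot: [0.0, 0.996, 0.09, 0.0]
contact_force: [1.2, -1.2, -0.5]
grip_width: 0.0602
```

```bash
python3 -m creep '[[[2.2,-3.5,0],[0,0,0]],[[2.2,-3.5,0],[0,0,0]],[[2.2,-3.5,0],[0,0,0]],[[2.2,-3.5,0],[0,0,0]],[[0,0,3.5],[0,0,0]]]'
python3 -m creep '[[[0,0,3.5],[0,0,0]],[[0,0,3.5],[0,0,0]],[[0,0,0],[0,0,0]],[[0,0,0],[0,0,0]]]'
python3 - <<'E'
from station import imaging,sensors
import cv2,numpy as np
from h import *
o=[]
for n in("scene","top"):
    s=imaging.snapshot(n);c=proj(s,np.array([.478,.1225,.039])).astype(int);u,v=c-[60,75]
    o.append(cv2.resize(s["img"][max(v,0):max(v,0)+150,u:u+130],(390,450),interpolation=cv2.INTER_CUBIC));print(n,u,v)
cv2.imwrite("pics/a1.png",np.hstack(o)[...,::-1])
print(sensors.read_state()["position"])
E
```

```text
t: 1.77
position: [0.4855, 0.1264, 0.1769]
ee_rot: [-0.001, 0.996, 0.093, 0.009]
contact_force: [0.9, -0.5, 1.7]
grip_width: 0.0602
t: 2.1
position: [0.4755, 0.1195, 0.0985]
ee_rot: [-0.0, 0.996, 0.09, -0.003]
contact_force: [0.2, -0.3, 0.2]
grip_width: 0.0598
scene 217 257
top 162 175
[0.47942444 0.11948309 0.10226475]
```

View pics/a1.png

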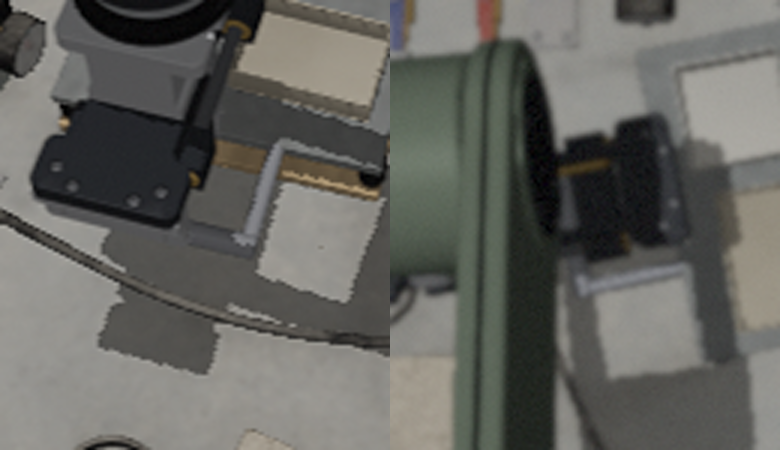

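```bash
python3 - <<'E'
import pickle,numpy as np
from h import *
d=pickle.load(open("s0.pkl","rb"));u=np.array([-.179,.984,0]);T=np.array([.4794,.1195,.1023])
for n,o in(("scene",(217,257)),("top",(162,175))):
    for k,h in((.04,0),(-.04,0),(.04,.1),(-.04,.1),(0,.1)): print(n,k,h,((proj(d[n],T+u*k+[0,0,h])-o)*3).round()+([390,0] if n=="top" else 0))
E
```

```text
scene 0.04 0 [151. 236.]
scene -0.04 0 [197. 109.]
scene 0.04 0.1 [134. 141.]
scene -0.04 0.1 [186.   7.]
scene 0 0.1 [161.  72.]
top 0.04 0 [492. 233.]
top -0.04 0 [622. 206.]
top 0.04 0.1 [448. 223.]
top -0.04 0.1 [596. 193.]
top 0 0.1 [522. 208.]
```

Projection agrees: the plate seen in the scene view is the gripper body's end, over the bar. In the top view only the near bar arm shows, at about (630, 285). Next: descend, close, and check.

```bash
python3 -m creep '[[[0,-0.3,2.7],[0,0,0]],[[0,0,2.7],[0,0,0]],[[0,0,2.6],[0,0,0]],[[0,0,0],[0,0,0]],[[0,0,0],[0,0,0]]]'
python3 -m creep '[[[0,0,0],[0,0,0]],[[0,0,0],[0,0,0]],[[0,0,0],[0,0,0]],[[0,0,0],[0,0,0]],[[0,0,0],[0,0,0]]]' 0 25
python3 -m creep '[[[0,0,0],[0,0,0]],[[0,0,0],[0,0,0]]]'
```

```text
t: 2.62
position: [0.4783, 0.1223, 0.0217]
ee_rot: [-0.0, 0.996, 0.089, 0.001]
contact_force: [0.3, 0.3, 0.7]
grip_width: 0.0601
t: 3.03
position: [0.4782, 0.1226, 0.0215]
ee_rot: [0.0, 0.996, 0.09, 0.001]
contact_force: [-0.0, -1.0, 0.3]
grip_width: 0.0302
t: 3.2
position: [0.4775, 0.1225, 0.0206]
ee_rot: [-0.0, 0.996, 0.09, 0.0]
contact_force: [-0.7, -0.6, -0.5]
grip_width: 0.0167
```

```bash
python3 -m creep '[[[0,0,0],[0,0,0]],[[0,0,0],[0,0,0]],[[0,0,0],[0,0,0]]]'
python3 -m creep '[[[0,0.01,-0.63],[0,0,0]],[[0,0.02,-0.63],[0,0,0]],[[0,0.03,-0.63],[0,0,0]],[[0,0.04,-0.63],[0,0,0]],[[0,0.06,-0.63],[0,0,0]]]'
python3 -m creep '[[[0,0.07,-0.3],[0,0,0]],[[0,0,-0.3],[0,0,0]],[[0,0,0],[0,0,0]]]'
python3 - <<'E'
from station import imaging,sensors
import cv2,numpy as np
s=imaging.snapshot("scene");t=imaging.snapshot("top")
cv2.imwrite("pics/b1.png",np.hstack([cv2.resize(i[...,::-1],(400,450),interpolation=cv2.INTER_CUBIC) for i in(s["img"][170:350,220:380],t["img"][150:330,200:400-40])]))
print(sensors.read_state()["position"],sensors.read_state()["contact_force"])
E
```

```text
t: 3.45
position: [0.4776, 0.1219, 0.0206]
ee_rot: [0.001, 0.996, 0.09, 0.0]
contact_force: [0.4, -4.0, 2.1]
grip_width: 0.0132
t: 3.87
position: [0.4777, 0.1204, 0.0517]
ee_rot: [0.0, 0.996, 0.09, 0.0]
contact_force: [4.0, -4.0, -7.2]
grip_width: 0.0133
t: 4.12
position: [0.4779, 0.1198, 0.0583]
ee_rot: [0.0, 0.996, 0.09, 0.0]
contact_force: [1.4, -4.3, -1.7]
grip_width: 0.0135
[0.47791637 0.11977944 0.05827622] [ 1.62961473 -6.40843066 -0.90790617]
```

View pics/b1.png

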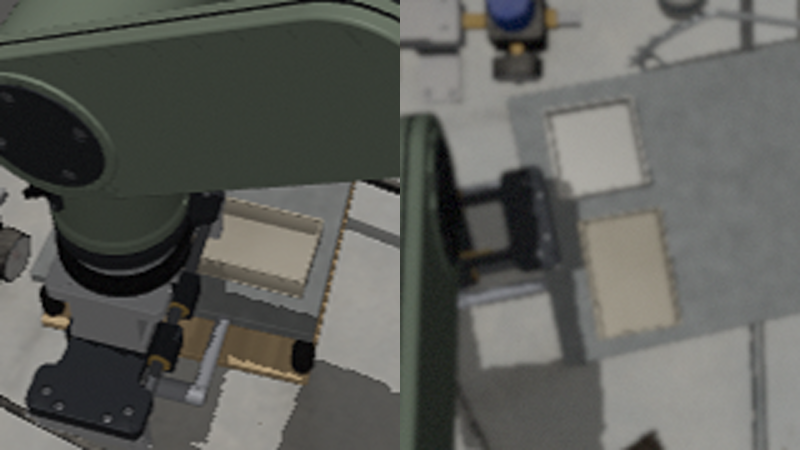

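The bar is held (13.4 mm wide) and the board is up about 0.12 rad. The right-hand half (top view) shows both trays unmoved, white at (598, 147) and beige at (630, 272). I'll write a tracker on the top view and raise further.

```bash
cat > track.py <<'E'
import numpy as np,cv2
from h import ray
from station import imaging,sensors
B=np.array([.478,.1225,.039]);u=np.array([-.179,.984,0]);x=np.array([.984,.179,0]);H=B-.315*u
def look(th=None,save=None):
    p=sensors.read_state()["position"]
    if th is None: th=np.arctan2(p[2]+.0184-.039,(p-H)@u)
    s=imaging.snapshot("top");im=s["img"]
    up=u*np.cos(th)+np.array([0,0,np.sin(th)]);n=np.cross(x,up)
    hsv=cv2.cvtColor(cv2.GaussianBlur(im,(3,3),0),cv2.COLOR_RGB2HSV)
    vv,uu=np.mgrid[0:480,0:640];c,_=ray(s,0,0)
    K=s["mtx"];d=np.dstack([(uu-K[0,2])/K[0,0],-(vv-K[1,2])/K[1,1],-np.ones(uu.shape)])@s["world_to_cam"][:3,:3]
    P=c+d*(((H+.016*n-c)@n)/(d@n))[...,None]
    X=(P-B)@x;Y=(P-H)@up-.315
    roi=(abs(X)<.1)&(Y<-.075)&(Y>-.304)
    V=hsv[...,2].astype(int);S=hsv[...,1]
    m=(roi&((V>np.median(V[roi])+35)|(S>45))).astype(np.uint8)
    k,l,st,_=cv2.connectedComponentsWithStats(m)
    print("t %.2f th %.3f z %.4f w %.4f"%(sensors.read_state()["t"],th,p[2],sensors.read_state()["grip_width"]))
    for i in range(1,k):
        if st[i,4]>150:
            q=l==i;print("  area",st[i,4],"sat",int(np.median(S[q])),"V",int(np.median(V[q])),"X %.0f..%.0f Y %.0f..%.0f mm"%tuple(1e3*np.array([*np.percentile(X[q],[2,98]),*np.percentile(Y[q],[2,98])])))
    if save: cv2.imwrite(save,im[...,::-1])
if __name__=="__main__": look()
E
python3 track.py
python3 -m creep '[[[0,0.07,-0.5],[0,0,0]],[[0,0.08,-0.5],[0,0,0]],[[0,0.09,-0.5],[0,0,0]],[[0,0.09,-0.5],[0,0,0]],[[0,0.1,-0.5],[0,0,0]]]'
python3 track.py
```

```text
t 4.27 th 0.120 z 0.0583 w 0.0134
  area 886 sat 12 V 164 X 24..80 Y -147..-94 mm
  area 556 sat 34 V 153 X -84..-31 Y -147..-103 mm
t: 4.68
position: [0.4785, 0.1161, 0.0827]
ee_rot: [-0.0, 0.996, 0.09, 0.0]
contact_force: [3.0, -3.0, -7.5]
grip_width: 0.0133
t 4.73 th 0.199 z 0.0827 w 0.0133
  area 890 sat 12 V 163 X 23..80 Y -147..-95 mm
  area 594 sat 34 V 152 X -84..-26 Y -146..-103 mm
```

```bash
python3 -m creep '[[[0,0.07,-0.3],[0,0,0]],[[0,0.07,-0.3],[0,0,0]],[[0,0.07,-0.3],[0,0,0]],[[0,0.07,-0.3],[0,0,0]],[[0,0,0],[0,0,0]]]'|head -1
python3 track.py
python3 -m creep '[[[0,0.08,-0.3],[0,0,0]],[[0,0.08,-0.3],[0,0,0]],[[0,0,0],[0,0,0]],[[0,0,0],[0,0,0]],[[0,0,0],[0,0,0]]]'|head -1
python3 track.py
python3 -m creep '[[[0,0.08,-0.3],[0,0,0]],[[0,0.09,-0.3],[0,0,0]],[[0,0,0],[0,0,0]],[[0,0,0],[0,0,0]],[[0,0,0],[0,0,0]]]'|head -1
python3 track.py
```

```text
t: 5.15
t 5.20 th 0.241 z 0.0956 w 0.0128
  area 879 sat 12 V 162 X 23..80 Y -146..-96 mm
  area 594 sat 34 V 150 X -84..-21 Y -145..-103 mm
t: 5.62
t 5.67 th 0.260 z 0.1015 w 0.0131
  area 877 sat 12 V 161 X 23..80 Y -146..-96 mm
  area 638 sat 34 V 150 X -84..-18 Y -145..-104 mm
t: 6.08
t 6.13 th 0.279 z 0.1073 w 0.0133
  area 875 sat 12 V 161 X 24..80 Y -148..-98 mm
  area 664 sat 34 V 149 X -84..-16 Y -145..-104 mm
```

```bash
python3 -m creep '[[[0,0,0],[0,0,0]],[[0,0,0],[0,0,0]],[[0,0,0],[0,0,0]],[[0,0,0],[0,0,0]],[[0,0,0],[0,0,0]]]'
python3 track.py
```

```text
t: 6.55
position: [0.4797, 0.1104, 0.1073]
ee_rot: [-0.0, 0.996, 0.09, 0.0]
contact_force: [1.5, 4.4, 2.1]
grip_width: 0.0132
t 6.60 th 0.279 z 0.1073 w 0.0135
  area 873 sat 12 V 161 X 24..80 Y -152..-102 mm
  area 583 sat 34 V 150 X -84..-21 Y -143..-104 mm
```

The white tray has started to slide at about 0.28 rad. I'll hold here and watch.

```bash
python3 -m creep '[[[0,0,0],[0,0,0]],[[0,0,0],[0,0,0]],[[0,0,0],[0,0,0]],[[0,0,0],[0,0,0]],[[0,0,0],[0,0,0]]]'|head -1
python3 track.py
python3 -m creep '[[[0,0,0],[0,0,0]],[[0,0,0],[0,0,0]],[[0,0,0],[0,0,0]],[[0,0,0],[0,0,0]],[[0,0,0],[0,0,0]]]'|head -1
python3 track.py
```

```text
t: 7.02
t 7.07 th 0.278 z 0.1071 w 0.0133
  area 876 sat 12 V 161 X 24..80 Y -157..-106 mm
  area 583 sat 34 V 150 X -84..-17 Y -144..-104 mm
t: 7.48
t 7.53 th 0.278 z 0.1071 w 0.0134
  area 876 sat 12 V 161 X 24..80 Y -160..-110 mm
  area 575 sat 34 V 150 X -84..-23 Y -144..-104 mm
```

```bash
python3 -m creep '[[[0,0.09,-0.3],[0,0,0]],[[0,0.09,-0.3],[0,0,0]],[[0,0,0],[0,0,0]],[[0,0,0],[0,0,0]],[[0,0,0],[0,0,0]]]'|head -1
python3 track.py
python3 -m creep '[[[0,0,0],[0,0,0]],[[0,0,0],[0,0,0]],[[0,0,0],[0,0,0]],[[0,0,0],[0,0,0]],[[0,0,0],[0,0,0]]]'|head -1
python3 track.py
python3 -m creep '[[[0,0,0],[0,0,0]],[[0,0,0],[0,0,0]],[[0,0,0],[0,0,0]],[[0,0,0],[0,0,0]],[[0,0,0],[0,0,0]]]'|head -1
python3 track.py
```

```text
t: 7.95
t 8.00 th 0.296 z 0.1125 w 0.0130
  area 863 sat 12 V 160 X 24..81 Y -170..-119 mm
  area 627 sat 34 V 149 X -85..-15 Y -144..-103 mm
t: 8.42
t 8.47 th 0.296 z 0.1126 w 0.0134
  area 828 sat 12 V 160 X 26..82 Y -216..-164 mm
  area 628 sat 34 V 149 X -84..-17 Y -144..-103 mm
t: 8.88
t 8.93 th 0.296 z 0.1125 w 0.0131
  area 749 sat 12 V 160 X 25..81 Y -295..-244 mm
  area 620 sat 34 V 149 X -84..-19 Y -144..-104 mm
```

The tray slid to the lip (centre Y ≈ -270 against -273 expected), and the beige tray is unmoved. Now I'll release and withdraw straight up.

```bash
python3 -m creep '[[[0,0,0],[0,0,0]],[[0,0,0],[0,0,0]],[[0,0,0],[0,0,0]],[[0,0,0],[0,0,0]],[[0,0,0],[0,0,0]]]' 5
python3 -m creep '[[[0,0,0],[0,0,0]],[[0,0,-0.5],[0,0,0]],[[0,0,-1],[0,0,0]],[[0,0,-2],[0,0,0]],[[0,0,-3],[0,0,0]]]'
python3 -m creep '[[[0,0,-3],[0,0,0]],[[0,0,-3],[0,0,0]],[[0,-2,-3],[0,0,0]],[[0,-3,-1],[0,0,0]],[[0,-3,0],[0,0,0]]]'
python3 -m creep '[[[-3,-2,0],[0,0,0]],[[-3,-2,0],[0,0,0]],[[-2,-2,0],[0,0,0]],[[0,0,0],[0,0,0]],[[0,0,0],[0,0,0]]]'
python3 - <<'E'
from track import *
look(.296,"pics/c_top.png")
s=imaging.snapshot("scene");t=cv2.imread("pics/c_top.png")
import pickle;pickle.dump(s,open("s1.pkl","wb"))
cv2.imwrite("pics/c.png",np.hstack([cv2.resize(i,(400,450),interpolation=cv2.INTER_CUBIC) for i in(s["img"][160:340,220:380,::-1],t[140:320,210:400-30])]))
E
```

```text
t: 9.35
position: [0.4797, 0.1076, 0.1127]
ee_rot: [0.0, 0.996, 0.09, -0.0]
contact_force: [-0.1, -0.1, -0.7]
grip_width: 0.0433
t: 9.77
position: [0.4778, 0.108, 0.1769]
ee_rot: [-0.0, 0.996, 0.09, -0.003]
contact_force: [-0.6, -0.2, 0.0]
grip_width: 0.0503
t: 10.18
position: [0.4683, 0.1878, 0.284]
ee_rot: [-0.001, 0.996, 0.089, 0.005]
contact_force: [0.7, -0.2, 0.4]
grip_width: 0.0502
t: 10.6
position: [0.3757, 0.2323, 0.2792]
ee_rot: [-0.0, 0.996, 0.091, 0.001]
contact_force: [0.5, -0.1, 0.2]
grip_width: 0.0501
t 10.65 th 0.296 z 0.2792 w 0.0500
  area 727 sat 12 V 147 X 25..81 Y -295..-245 mm
  area 408 sat 35 V 138 X -84..-32 Y -136..-104 mm
```

View pics/c.png

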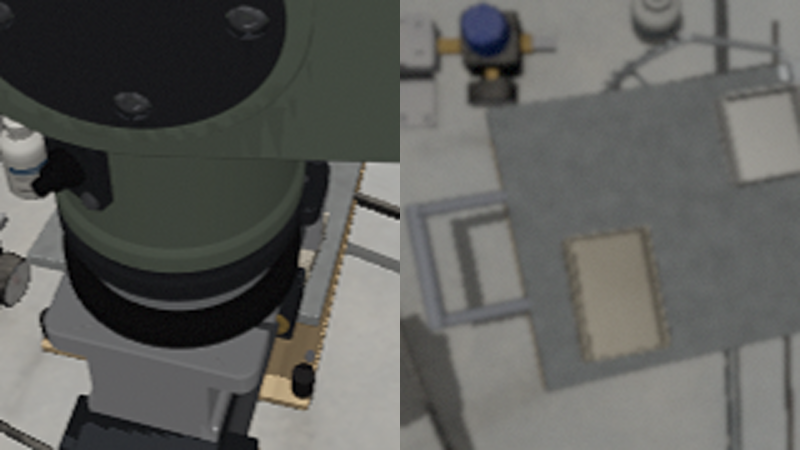

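The right-hand half (top view) shows the white tray at the lip (760, 135), the beige tray in place (615, 295), and the bar free at about (427, 268). I'll check that the board holds, then hand in.

```bash
python3 -m creep '[[[0,0,0],[0,0,0]],[[0,0,0],[0,0,0]],[[0,0,0],[0,0,0]],[[0,0,0],[0,0,0]],[[0,0,0],[0,0,0]]]' | head -1
python3 - <<'E'
from track import *
from h import proj
look(.296,"pics/d.png")
a,b=cv2.imread("pics/c_top.png"),cv2.imread("pics/d.png")
print("change",np.abs(a[150:320,200:400].astype(int)-b[150:320,200:400]).mean())
s=imaging.snapshot("top")
for th in(.25,.296,.34): print(th,proj(s,H+.315*(u*np.cos(th)+[0,0,np.sin(th)])),"seen ~220.8,247")
from station import bot
bot.finish_job()
E
```

```text
t: 11.12
t 11.17 th 0.296 z 0.2778 w 0.0499
  area 729 sat 12 V 148 X 25..81 Y -295..-245 mm
  area 418 sat 35 V 138 X -84..-34 Y -137..-104 mm
change 1.3183039215686274
0.25 [219.81326567 247.42630016] seen ~220.8,247
0.296 [220.56687134 246.46690301] seen ~220.8,247
0.34 [221.67105379 245.45549494] seen ~220.8,247
the job is handed in; nothing more can be done
```

The square tray now rests against the lip, the board stands free at about 0.296 rad, and I handed the job in at about 11 s of robot time. I gripped the steel bar and raised the board in small steps. The square tray began to creep at about 0.28 rad and slid all the way down at 0.296 rad. I stopped there, let go and withdrew without touching the trays.

**Last checks, from the top camera:**
- **Square tray:** its visible area centres at y ≈ -270 mm, against the expected -273 mm, and it was steady over two looks 0.5 s apart.
- **Oblong tray:** it appears to be in its original place. Its upslope edge was unchanged at -104 mm. The downslope edge read -137 instead of -144 mm, which I put down to shading in the colour mask, because the tray itself looks unmoved.
- **Board:** the view of it did not change over those 0.5 s, and the bar's position in the image agrees with 0.296 rad. That image check is coarse: 0.05 rad is only about 1 pixel. The angle itself comes from the gripper height while it still held the bar.
- **Not read:** I did not read the pointer on the graduated arc. The arm blocked the scene camera's view of the board in the final picture.

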